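Push the desk speaker home into its charging corner

TASK

Push the long desk speaker along the desk top into its L-shaped wooden charging corner, until its back lies flush along the long rail and its contact end is fully home against the short stop. Only push it: never lift or tip it, and leave the mug, the vase and the notebook where they are. Finish with the hand clear of everything.

Things in the scene. Friction and masses are not known exactly. Their poses are not given: they have to be found in the camera images.
- speaker: Loose grey bar speaker, black end caps, three round buttons on top: block 62 mm (x) by 180 (y) by 50 high, 0.3 to 0.65 kg; a push of 2 to 8 N slides it. Origin: centre of its underside. Its x axis points out of its back (long face away from the robot; goes to the rail), its y axis out of its contact end (robot's left, two brass dots). Starts with yaw within 0.4 rad either way.
- speaker_end (a point): Point on the speaker: foot of its contact end, midway across, at desk level, 90 mm along the speaker's y from its origin. Fully home, it is at (-31, 0, 0) mm in the dock frame, the speaker's origin at (-31, -90, 0) mm and the axes parallel.
- dock: Charging corner: L of two brown wooden bars fixed on the desk, 30 mm high, 12 thick, no floor. Origin: inner corner at desk level. Long rail: inner face is the plane x = 0, from the corner 260 mm towards -y. Short stop (flat, two brass dots): inner face is the plane y = 0, 75 mm towards -x. Dock x points away from the robot, y to its left, yaw within 0.2 rad.
- mug: Bystander: loose white ceramic mug, 80 mm across, 85 mm high, with a handle; origin at the centre of its underside.
- vase: Bystander: loose white ceramic vase, 76 mm across at the belly, narrow neck, 150 mm high; origin at the centre of its underside.
- notebook: Bystander: loose dark brown hardback notebook lying flat, 132 mm (x) by 192 mm (y) by 16 mm thick; origin at the centre of its underside.
Mind the look-alikes: they are no part of the job. Leave any green or turquoise look-alike of the speaker alone.

How it is judged (in metres and radians):
At the end, for the whole second after the job is handed in: The speaker stands flat on the desk, at rest, within 5 mm of touching both the long rail and the short stop (measured at the foot of its contact end), and parallel to the rail within 0.05 rad (x of speaker_end in the frame of dock between -0.036 and -0.026 m and y of speaker_end in the frame of dock between -0.005 and 0.005 m and angle between the y axis of speaker and the y axis of dock, either way round below 0.05 rad and angle between speaker's own z axis and vertical below 0.05 rad and height (world z) of speaker below 0.005 m and linear speed of speaker below 0.01 m/s).
It fails at once if the speaker is lifted off the desk (its underside centre more than 10 mm up) (height (world z) of speaker above 0.01 m).
It fails at once if the speaker is tipped by more than 0.15 rad (angle between speaker's own z axis and vertical above 0.15 rad).
It fails at once if the mug is moved by more than 20 mm or tipped over (distance of mug from where it was at the start of the episode above 0.02 m or angle between mug's own z axis and vertical above 0.3 rad).
It fails at once if the vase is moved by more than 20 mm or tipped over (distance of vase from where it was at the start of the episode above 0.02 m or angle between vase's own z axis and vertical above 0.3 rad).
It fails at once if the notebook is moved by more than 20 mm or tipped over (distance of notebook from where it was at the start of the episode above 0.02 m or angle between notebook's own z axis and vertical above 0.3 rad).
It also fails if it takes over 64 s, if anything falls off the work surface, if the arm or the gripper's body presses on something with over 40 N, if the wrist force passes 120 N, or if a joint passes its speed limit or range.

ROBOT

A 6-joint arm with a two-finger parallel gripper is mounted at the origin on the work surface. World frame = base frame: x ahead of the robot, y to its left, z up, the work surface at z = 0. Lengths are in m, angles in degrees, forces in N, time in s.
With the tool pointing down it reaches from about 0.375 to 0.9 m from the base axis. Payload 3.1 kg.
Tool frame: the origin (TCP) lies at the very end of the fingers, on their centre line; the grasp point (between the pads) lies bot.grip_point_offset behind it (bot.grip_point_offset is the distance from the TCP to the grasp point, in m); z points along the fingers, y is the line along which they close (so a half turn about z gives the same grasp; the last joint's range is limited). The gripper opens to 87 mm and grips with 3 to 60 N. Pads are 19 mm wide; open, the fingers measure 117 mm over their backs; the gripper's body (75 mm by 190 mm) begins 51 mm behind the grasp point.
Start: joints at [61.049, 30.224, 82.088, -0, 67.689, -10.227], TCP at [0.201, 0.592, 0.223] pointing down, gripper open.
Joint ranges: [-176.69, 176.69], [-43.24, 126.21], [12.49, 139.97], [-82, 262], [0, 151.66], [-163.58, 163.58]. Speed limits (degrees/s): [159.86, 159.86, 180, 180, 180, 180].

INTERFACE

Orientations are given as a 3x3 rotation matrix whose columns are the frame's x, y, z axes.
In Python, from rig import bot, viewer, ticket gives the robot as it stands.
- The arm moves only by the tool servo_tool, never from a script. Its argument "targets" is a list of rows, each an object with "offset": the shift along the tool's x, y, z in m, a list of three; "dr": the turn, a rotation vector about the tool's x, y, z in degrees, a list of three. In form: [{"offset": [x, y, z], "dr": [ax, ay, az]}, ...]. A call has 1 to 20 rows; each row is the pose to reach, as a shift and turn from the pose commanded when the call began, along the tool's axes at that moment; what a row does not reach only later rows make up. A row lasts 1/12 s, in which the tool goes at most 41.7 mm and 7.16 degrees, less where a joint would pass 70% of its speed; a pose out of reach is approached as far as the arm can. A call with a gripper value outside its range is refused whole. "gripper" is the gripper command: -1 is fully open, 1 is shut, values between are in proportion, set as the call begins (left out, the last holds). The fingers move at their own pace and stop on an object; the grip force is fixed at half the most. Time passes only in rows, so rows that repeat a pose let the fingers close. It gives the time, the measured TCP pose, the force, the opening and the grip force at its end, in the units of the state.
- bot.read_state(): the state, without advancing time (a new reading comes with each control period).
- viewer.capture(name): name is "scene" or "top" or "wrist"; returns a dict with "color" (480x640x3 uint8, red, green, blue), "camera_matrix" (3x3 intrinsics, pixels), "R" (3x3) and "t" (3): a world point X has camera coordinates R X + t. Camera axes: x right, y down, z forward; pixel columns grow to the right and rows downward; lengths in m; the calibration is good to about 2 mm. A picture is of the moment at which its call begins. There is no depth.
- ticket.hand_in(): hands the job in; it is judged then, once.
The state is a dict: "time_s": time; "joint_positions": joint angles; "qvel": joint speeds; "tau": joint torques, N m; "position": TCP position; "tcp_rot": TCP orientation; "force": force on the tool from outside, world axes, zero at the start; "moment": the same for the moment, N m; "opening": opening from 0.0 (shut) to 1.0 (fully open); "grasp_force": force on a finger pad.
Only numpy, scipy, OpenCV 4.12 (cv2) and the standard library are available. Lean on these libraries where they do the work, as an engineer would, in place of code of your own. Each camera call takes 0.05 s, during which the arm holds its last target. There are 200 camera calls.

## Working session

There is one attempt and no reset: what is moved stays moved. The work goes in short steps, Python scripts to look and compute and a tool call to move; the robot and the scene stay as the last step left them, time stands still between calls to the robot, and variables do not carry over. Pictures are saved under pics/ and viewed, at most 10 in all, crops included, and the job is handed in when it is done.

Besides the shell and the picture viewer there is one more tool, called after "Request:" in YAML: its name, and indented under it one key for each argument. servo_tool: Moves the arm, as the interface text tells. Its arguments: {"type":"object","properties":{"targets":{"type":"array"},"gripper":{"type":"number"}},"required":["targets"]}

```bash
mkdir -p pics; cat > h.py <<'E'
import numpy as np, cv2
from rig import bot, viewer, ticket
def cap(n,f=None):
    c=viewer.capture(n)
    if f: cv2.imwrite('pics/'+f,c['color'][:,:,::-1])
    return c
def ray(c,uv,z):
    K,R,t=np.array(c['camera_matrix']),np.array(c['R']),np.array(c['t'])
    o=-R.T@t; d=R.T@np.linalg.inv(K)@np.array([uv[0],uv[1],1.])
    return (o+d*(z-o[2])/d[2])
E
python3 - <<'E'
from h import *
a=cap('top','top1.png'); b=cap('scene','scene1.png')
for c in(a,b): R=np.array(c['R']);print(-R.T@np.array(c['t']),R[2])
s=bot.read_state(); print(s['time_s'],s['position'],s['tcp_rot'],bot.grip_point_offset,s['force'])
E
```

```text
[ 0.32233708 -0.02712058  1.25558027] [ 0.1499767   0.01853258 -0.98851582]
[1.51230559 0.13932192 1.15472587] [-0.65894999 -0.10829237 -0.7443505 ]
0.1 [0.20026933 0.59133619 0.22165429] [[-9.47067670e-01  3.21032526e-01 -9.72401594e-04]
 [ 3.21033796e-01  9.47066135e-01 -1.74278348e-03]
 [ 3.61438436e-04 -1.96270766e-03 -9.99998009e-01]] 0.0187 [-0.21756509 -0.37818453 -0.48765899]
```

View pics/top1.png

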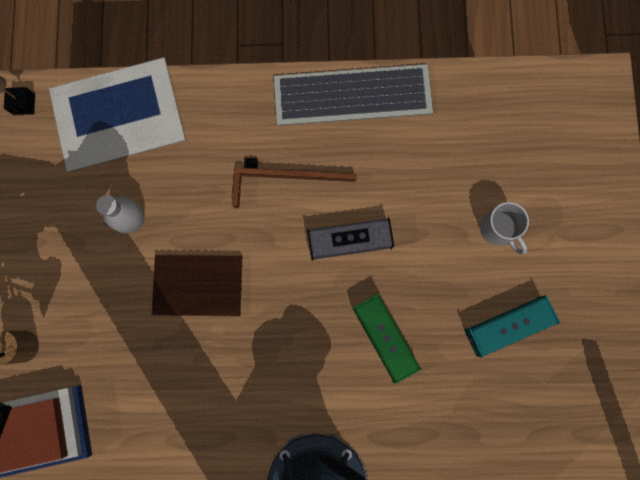

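View pics/scene1.png

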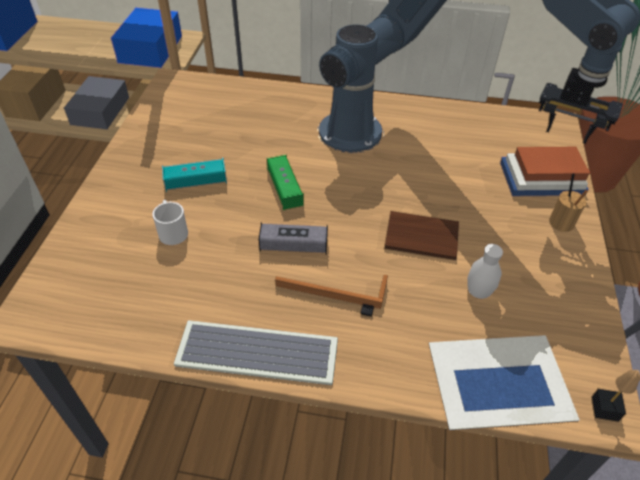

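Top view: grey speaker at (350,239), dock with its corner at about (240,175), vase (122,213), notebook (198,285), mug (508,222). There are three speaker-like bars: grey (350,239), green (387,338) and turquoise (512,326). The grey one with black caps fits, so I'll confirm it in a crop and measure it.

```bash
cat > m.py <<'E'
from h import *
def quad(m):
    cs,_=cv2.findContours(m,cv2.RETR_EXTERNAL,cv2.CHAIN_APPROX_NONE)
    c=max(cs,key=cv2.contourArea); return c,cv2.minAreaRect(c)
c=cap('top'); im=c['color']; hsv=cv2.cvtColor(im,cv2.COLOR_RGB2HSV)
# dock: reddish wood
roi=np.zeros(im.shape[:2],np.uint8); roi[150:220,222:365]=255
i=im.astype(int)
print('dock px',im[174,300],'wood',im[200,300],'spk',im[245,325],'cap',im[245,312],im[230,391])
d=((i[...,0]>1.9*i[...,1])&(i[...,0]>50)).astype(np.uint8)*255&roi
d=cv2.morphologyEx(d,cv2.MORPH_OPEN,np.ones((2,2)))
cv2.imwrite('pics/d.png',d)
s=(((i.max(2)-i.min(2))<28)).astype(np.uint8)*255
roi[:]=0; roi[205:270,295:405]=255
s=cv2.morphologyEx(s&roi,cv2.MORPH_CLOSE,np.ones((5,5)))
cc,r=quad(s); print('spk rect',r, cv2.boxPoints(r).tolist())
crop=np.hstack([im[150:270,222:402]]); mk=cv2.cvtColor((d|s)[150:270,222:402],cv2.COLOR_GRAY2RGB)
out=np.vstack([crop,mk]); cv2.imwrite('pics/crop%d.png'%(int(bot.read_state()['time_s']*100)),cv2.resize(out[:,:,::-1],None,fx=2.5*1,fy=2.5,interpolation=cv2.INTER_CUBIC))
E
python3 m.py; ls pics
```

```text
dock px [91 52 34] wood [127  98  70] spk [73 71 78] cap [66 63 71] [49 40 32]
spk rect ((350.2135925292969, 238.03355407714844), (30.992145538330078, 84.21288299560547), 82.07308197021484) [[306.3724365234375, 228.49244689941406], [389.7806396484375, 216.87864685058594], [394.05474853515625, 247.5746612548828], [310.64654541015625, 259.1884765625]]
crop15.png
d.png
scene1.png
top1.png
```

View pics/crop15.png

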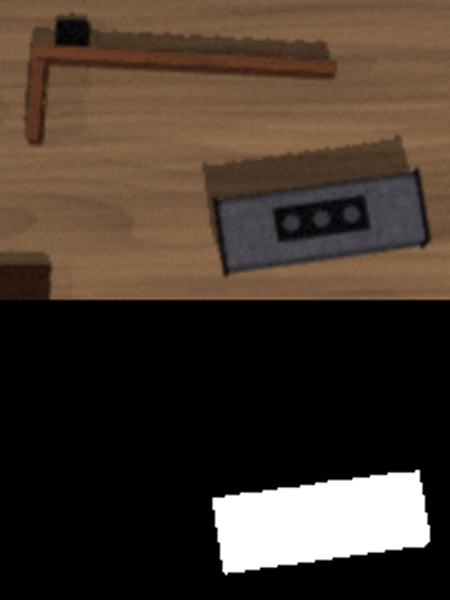

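The crop confirms the grey bar with black caps and three buttons, top face corners around (308,229) to (394,247). The dock mask was too strict, so I'll loosen it and turn edges into poses.

```bash
cat > m2.py <<'E'
from h import *
def fit(P): 
    vx,vy,x,y=cv2.fitLine(np.float32(P),cv2.DIST_HUBER,0,.01,.01).ravel(); return np.array([x,y]),np.array([vx,vy])
def dock(c):
    i=c['color'].astype(int); d=(i[...,0]>1.55*i[...,1])&(i[...,0]>60)
    # outer rail edge (top, z=.03) : first px per column ; outer stop edge: first px per row
    rail=[]; low=[]
    for u in range(262,350):
        v=np.flatnonzero(d[160:195,u]); rail.append((u,160+v[0]-.5)); low.append((u,160+v[-1]+.5))
    stop=[];inn=[]
    for v in range(182,203):
        u=np.flatnonzero(d[v,225:250]); stop.append((225+u[0]-.5,v)); inn.append((225+u[-1]+.5,v))
    W=lambda P,z:[ray(c,p,z)[:2] for p in P]
    for n,P,z in(('railout',rail,.03),('railin0',low,0),('stopout',stop,.03),('stopin_top',inn,.03),('stopin0',inn,0)):
        p,q=fit(W(P,z)); print(n,p.round(4),q.round(4),np.degrees(np.arctan2(-q[0],q[1])).round(2))
    p1,q1=fit(W(rail,.03)); p2,q2=fit(W(stop,.03))
    if q1[1]<0:q1=-q1
    X=np.array([q1[1],-q1[0]])
    # intersection of outer rail line and outer stop line
    a,b=np.linalg.solve(np.c_[q1,-q2],p2-p1); o=p1+a*q1
    O=o-.012*X-.012*q1; print('dock origin',O.round(4),'yaw',np.degrees(np.arctan2(-q1[0],q1[1])).round(2))
    return O,X,q1
def spk(c,r=(205,270,295,405)):
    i=c['color'].astype(int); s=((i.max(2)-i.min(2))<28).astype(np.uint8)
    m=np.zeros_like(s); m[r[0]:r[1],r[2]:r[3]]=1
    s=cv2.morphologyEx(s*m,cv2.MORPH_CLOSE,np.ones((5,5)))
    cs,_=cv2.findContours(s,0,1); k=max(cs,key=cv2.contourArea).reshape(-1,2)
    bb=cv2.boxPoints(cv2.minAreaRect(k)); W=np.array([ray(c,p,.05)[:2] for p in bb])
    W=W[np.argsort(-W[:,0])]; bk=W[:2]; bk=bk[np.argsort(bk[:,1])]   # back edge, right to left
    y=bk[1]-bk[0]; L=np.linalg.norm(y); y/=L; X=np.array([y[1],-y[0]])
    ctr=bk.mean(0)-.031*X
    return ctr,X,y,L
if __name__=='__main__':
    c=cap('top'); O,X,Y=dock(c); ctr,sx,sy,L=spk(c)
    print('spk',ctr.round(4),'yaw',np.degrees(np.arctan2(-sy[0],sy[1])).round(2),'L',L)
    e=ctr+.09*sy; D=np.c_[X,Y]; print('in dock: ctr',(D.T@(ctr-O)).round(4),'end',(D.T@(e-O)).round(4))
    print('goal ctr world',(O+D@np.array([-.031,-.09])).round(4))
    for n,p,z in(('vase',(127,218),.05),('nb UR',(242,256),.016),('nb LR',(241,315),.016),('green',(380,296),.05),('green',(357,308),.05)): print(n,ray(c,p,z).round(3))
E
python3 m2.py
```

```text
railout [0.6745 0.0144] [0.0741 0.9973] -4.25
railin0 [ 0.6639 -0.003 ] [0.0764 0.9971] -4.38
stopout [0.6291 0.1724] [ 0.9982 -0.0596] -93.42
stopin_top [0.6277 0.161 ] [ 0.9977 -0.0674] -93.86
stopin0 [0.6352 0.1656] [ 0.9977 -0.0674] -93.86
dock origin [0.6731 0.1579] yaw -4.25
spk [ 0.52  -0.084] yaw 6.88 L 0.18159596550957915
in dock: ctr [-0.1348 -0.2525] end [-0.1522 -0.1642]
goal ctr world [0.6355 0.0704]
vase [0.572 0.4   0.05 ]
nb UR [0.488 0.154 0.016]
nb LR [0.358 0.156 0.016]
green [ 0.392 -0.143  0.05 ]
green [ 0.367 -0.094  0.05 ]
```

```bash
cat > g.py <<'E'
import sys
from h import *
O=np.array([.6731,.1579]);X=np.array([.9973,-.0741]);Y=np.array([.0741,.9973])
def go(dx,dy,z,yawoff):  # dock xy of TCP, z, tool-y angle relative to dock y (deg, world ccw)
    s=bot.read_state(); R=np.array(s['tcp_rot']); p=np.array(s['position'])
    w=np.r_[O+dx*X+dy*Y,z]; cur=np.degrees(np.arctan2(R[1,1],R[0,1])); 
    print('t',s['time_s'],'dockpos',X@(p[:2]-O),Y@(p[:2]-O),p[2],'w',w.round(4),'off',(R.T@(w-p)).round(4),'drz',-(85.75+yawoff-cur).__round__(2),'j',np.round(s['joint_positions'],1),'f',np.round(s['force'],1))
go(*map(float,sys.argv[1:]))
E
python3 g.py -.212 -.2525 .15 0
```

```text
t 0.2 dockpos -0.5035538841124699 0.3974007912590986 0.2219266147933621 w [ 0.443  -0.0782  0.15  ] off [-0.4447 -0.5563  0.0726] drz -14.48 j [ 61.   30.3  82.1  -0.   67.7 -10.2] f [ 0.1  1.  -0.9]
```

Request:
servo_tool:
  targets:
    - {"offset": [-0.02,-0.025,0],"dr": [0,0,-1]}
    - {"offset": [-0.045,-0.056,0],"dr": [0,0,-2]}
    - {"offset": [-0.07,-0.087,0],"dr": [0,0,-3]}
    - {"offset": [-0.095,-0.118,0],"dr": [0,0,-4]}
    - {"offset": [-0.12,-0.15,0],"dr": [0,0,-5]}
    - {"offset": [-0.145,-0.181,0],"dr": [0,0,-6]}
    - {"offset": [-0.17,-0.212,0],"dr": [0,0,-7]}
    - {"offset": [-0.195,-0.244,0],"dr": [0,0,-8]}
    - {"offset": [-0.22,-0.275,0],"dr": [0,0,-9]}
    - {"offset": [-0.245,-0.306,0],"dr": [0,0,-10]}
    - {"offset": [-0.27,-0.338,0],"dr": [0,0,-11]}
    - {"offset": [-0.295,-0.369,0],"dr": [0,0,-12]}
    - {"offset": [-0.32,-0.4,0],"dr": [0,0,-13]}
    - {"offset": [-0.345,-0.432,0],"dr": [0,0,-14]}
    - {"offset": [-0.37,-0.463,0],"dr": [0,0,-14.5]}
    - {"offset": [-0.395,-0.494,0],"dr": [0,0,-14.5]}
    - {"offset": [-0.42,-0.525,0],"dr": [0,0,-14.5]}
    - {"offset": [-0.445,-0.556,0],"dr": [0,0,-14.5]}
    - {"offset": [-0.445,-0.556,0],"dr": [0,0,-14.5]}
    - {"offset": [-0.445,-0.556,0],"dr": [0,0,-14.5]}
  gripper: -1

```text
time_s: 1.87
position: [0.4444, -0.0797, 0.2225]
tcp_rot: [[-0.997, 0.078, 0.001], [0.078, 0.997, -0.0], [-0.001, -0.0, -1.0]]
force: [-0.1, 0.6, 0.0]
opening: 1.001
grasp_force: 0.0
```

```bash
python3 g.py -.212 -.2525 .012 0
```

```text
t 1.8667 dockpos -0.21046027625605174 -0.2538835288253056 0.2224595618279958 w [ 0.443  -0.0782  0.012 ] off [0.0017 0.0014 0.2105] drz -0.22 j [ -24.4   16.9  106.1    0.    57.  -109.9] f [-0.1  0.6  0. ]
```

Request:
servo_tool:
  targets:
    - {"offset": [0.002,0.001,0.02],"dr": [0,0,0]}
    - {"offset": [0.002,0.001,0.05],"dr": [0,0,0]}
    - {"offset": [0.002,0.001,0.08],"dr": [0,0,0]}
    - {"offset": [0.002,0.001,0.11],"dr": [0,0,0]}
    - {"offset": [0.002,0.001,0.14],"dr": [0,0,0]}
    - {"offset": [0.002,0.001,0.165],"dr": [0,0,0]}
    - {"offset": [0.002,0.001,0.185],"dr": [0,0,0]}
    - {"offset": [0.002,0.001,0.198],"dr": [0,0,0]}
    - {"offset": [0.002,0.001,0.206],"dr": [0,0,0]}
    - {"offset": [0.002,0.001,0.21],"dr": [0,0,0]}
    - {"offset": [0.002,0.001,0.21],"dr": [0,0,0]}

```text
time_s: 2.78
position: [0.4412, -0.0755, 0.0123]
tcp_rot: [[-0.997, 0.073, -0.001], [0.073, 0.997, 0.001], [0.001, 0.001, -1.0]]
force: [0.7, -0.2, -0.6]
opening: 0.999
grasp_force: 0.0
```

```bash
python3 g.py -.0825 -.2525 .012 0;python3 -c "
from h import *
cap('top','top2.png')"
```

```text
t 2.7833 dockpos -0.2140277334346579 -0.24992648684470148 0.012262272399736728 w [ 0.5721 -0.0878  0.012 ] off [-1.315e-01 -2.800e-03  1.000e-04] drz 0.09 j [ -24.1   40.4  115.9    0.    23.8 -109.9] f [ 0.7 -0.2 -0.6]
```

View pics/top2.png

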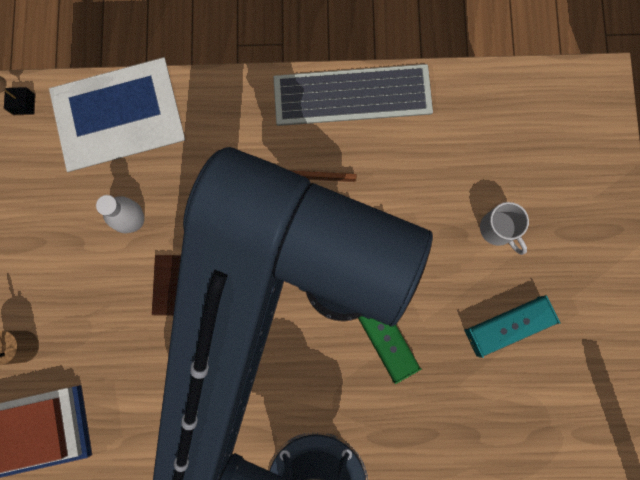

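The arm covers the speaker in the top view, (350,239), and the bystanders haven't moved. I'll push square along dock x.

Request:
servo_tool:
  targets:
    - {"offset": [-0.006,0,0],"dr": [0,0,0]}
    - {"offset": [-0.013,0,0],"dr": [0,0,0]}
    - {"offset": [-0.02,0,0],"dr": [0,0,0]}
    - {"offset": [-0.027,0,0],"dr": [0,0,0]}
    - {"offset": [-0.034,-0.001,0],"dr": [0,0,0]}
    - {"offset": [-0.041,-0.001,0],"dr": [0,0,0]}
    - {"offset": [-0.048,-0.001,0],"dr": [0,0,0]}
    - {"offset": [-0.055,-0.001,0],"dr": [0,0,0]}
    - {"offset": [-0.062,-0.002,0],"dr": [0,0,0]}
    - {"offset": [-0.069,-0.002,0],"dr": [0,0,0]}
    - {"offset": [-0.076,-0.002,0],"dr": [0,0,0]}
    - {"offset": [-0.083,-0.002,0],"dr": [0,0,0]}
    - {"offset": [-0.09,-0.002,0],"dr": [0,0,0]}
    - {"offset": [-0.097,-0.003,0],"dr": [0,0,0]}
    - {"offset": [-0.104,-0.003,0],"dr": [0,0,0]}
    - {"offset": [-0.111,-0.003,0],"dr": [0,0,0]}
    - {"offset": [-0.118,-0.003,0],"dr": [0,0,0]}
    - {"offset": [-0.124,-0.003,0],"dr": [0,0,0]}
    - {"offset": [-0.128,-0.003,0],"dr": [0,0,0]}
    - {"offset": [-0.13,-0.003,0],"dr": [0,0,0]}

```text
time_s: 4.5
position: [0.572, -0.0891, 0.0126]
tcp_rot: [[-0.997, 0.073, 0.001], [0.073, 0.997, -0.0], [-0.001, -0.0, -1.0]]
force: [-3.4, -0.4, 1.9]
opening: 1.002
grasp_force: 1.7
```

```bash
python3 g.py -.0825 -.2525 .012 0;python3 -c "
from h import *
cap('scene','scene2.png')"
```

```text
t 4.5 dockpos -0.08252665604899175 -0.25385685046101064 0.012553591137167246 w [ 0.5721 -0.0878  0.012 ] off [-0.      0.0013  0.0006] drz 0.04 j [ -19.9   44.4   96.8   -0.    38.8 -105.7] f [-3.4 -0.4  1.9]
```

View pics/scene2.png

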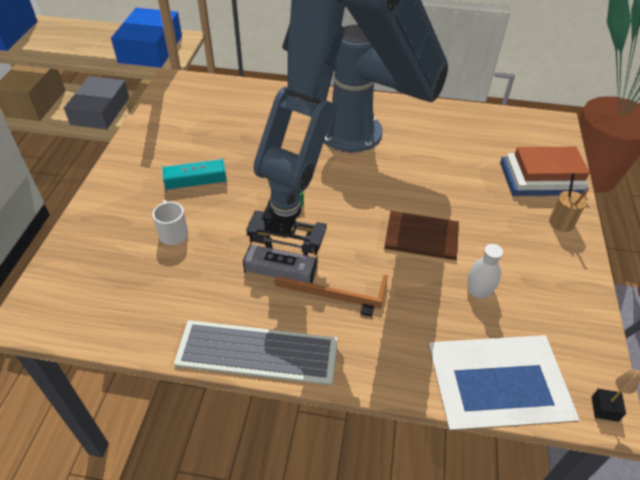

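The speaker sits square about 11 mm from the rail. I'll retreat, lift, turn 90° and move to its right end.

Request:
servo_tool:
  targets:
    - {"offset": [0.015,0,0],"dr": [0,0,0]}
    - {"offset": [0.03,0,-0.01],"dr": [0,0,0]}
    - {"offset": [0.03,0,-0.04],"dr": [0,0,0]}
    - {"offset": [0.03,0,-0.075],"dr": [0,0,0]}
    - {"offset": [0.03,0,-0.1],"dr": [0,0,0]}
    - {"offset": [0.025,-0.01,-0.11],"dr": [0,0,7]}
    - {"offset": [0.02,-0.02,-0.11],"dr": [0,0,14]}
    - {"offset": [0.015,-0.03,-0.11],"dr": [0,0,21]}
    - {"offset": [0.01,-0.04,-0.11],"dr": [0,0,28]}
    - {"offset": [0.005,-0.05,-0.11],"dr": [0,0,35]}
    - {"offset": [0,-0.06,-0.11],"dr": [0,0,42]}
    - {"offset": [-0.005,-0.07,-0.11],"dr": [0,0,49]}
    - {"offset": [-0.01,-0.08,-0.11],"dr": [0,0,56]}
    - {"offset": [-0.015,-0.09,-0.11],"dr": [0,0,63]}
    - {"offset": [-0.02,-0.1,-0.11],"dr": [0,0,70]}
    - {"offset": [-0.025,-0.11,-0.11],"dr": [0,0,77]}
    - {"offset": [-0.03,-0.12,-0.11],"dr": [0,0,84]}
    - {"offset": [-0.04,-0.136,-0.11],"dr": [0,0,90]}
    - {"offset": [-0.04,-0.136,-0.11],"dr": [0,0,90]}
    - {"offset": [-0.04,-0.136,-0.11],"dr": [0,0,90]}
  gripper: 0.5

```text
time_s: 6.22
position: [0.6017, -0.2284, 0.1229]
tcp_rot: [[0.073, 0.997, 0.002], [0.997, -0.073, -0.001], [-0.001, 0.002, -1.0]]
force: [-0.2, 0.6, -0.1]
opening: 0.248
grasp_force: 0.0
```

```bash
python3 g.py -.042 -.39 .012 -90; python3 -c "
from h import *
cap('wrist','w1.png');cap('top','top3.png')"
```

```text
t 6.2167 dockpos -0.04256755955068353 -0.39057267180207406 0.12291005893497693 w [ 0.6023 -0.2279  0.012 ] off [0.0006 0.0003 0.1109] drz 0.09 j [-30.7  38.3  84.3   0.   57.3 -26.6] f [-0.2  0.6 -0.1]
```

View pics/top3.png

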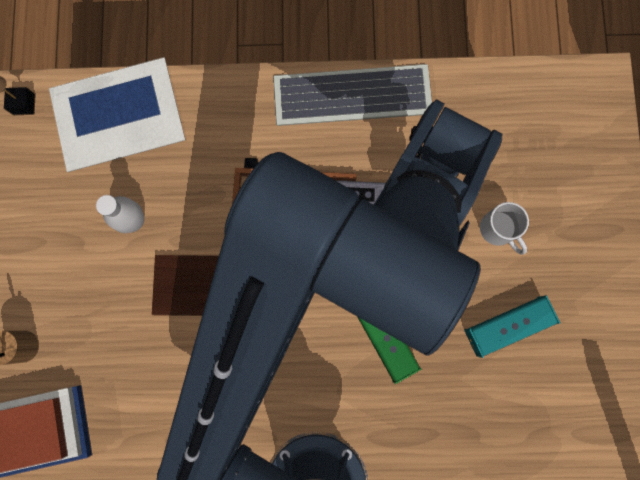

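Speaker is against the expected spot (buttons at about (360,194)), and the hand is clear of its right end. Descend and push along dock y.

Request:
servo_tool:
  targets:
    - {"offset": [0,0,0.02],"dr": [0,0,0]}
    - {"offset": [0,0,0.045],"dr": [0,0,0]}
    - {"offset": [0,0,0.07],"dr": [0,0,0]}
    - {"offset": [0,0,0.09],"dr": [0,0,0]}
    - {"offset": [0,0,0.103],"dr": [0,0,0]}
    - {"offset": [0,0,0.11],"dr": [0,0,0]}
    - {"offset": [0.008,0,0.111],"dr": [0,0,0]}
    - {"offset": [0.016,0,0.111],"dr": [0,0,0]}
    - {"offset": [0.024,0,0.111],"dr": [0,0,0]}
    - {"offset": [0.032,0,0.111],"dr": [0,0,0]}
    - {"offset": [0.04,0,0.111],"dr": [0,0,0]}
    - {"offset": [0.048,0,0.111],"dr": [0,0,0]}
    - {"offset": [0.056,0,0.111],"dr": [0,0,0]}
    - {"offset": [0.064,0,0.111],"dr": [0,0,0]}
    - {"offset": [0.072,0,0.111],"dr": [0,0,0]}
    - {"offset": [0.08,0,0.111],"dr": [0,0,0]}
    - {"offset": [0.086,0,0.111],"dr": [0,0,0]}
    - {"offset": [0.09,0,0.111],"dr": [0,0,0]}
    - {"offset": [0.09,0,0.111],"dr": [0,0,0]}

```text
time_s: 7.9
position: [0.6072, -0.1361, 0.0112]
tcp_rot: [[0.073, 0.997, -0.001], [0.997, -0.073, 0.001], [0.001, -0.001, -1.0]]
force: [-0.1, -0.2, 0.5]
opening: 0.247
grasp_force: 0.1
```

```bash
python3 g.py -.042 -.196 .012 -90
```

```text
t 7.9 dockpos -0.04395732896039932 -0.2980507172447131 0.011224480625126595 w [ 0.6167 -0.0345  0.012 ] off [ 0.102   0.002  -0.0006] drz 0.05 j [-22.9  46.4  90.1   0.1  43.6 -18.8] f [-0.1 -0.2  0.5]
```

Request:
servo_tool:
  targets:
    - {"offset": [0.005,0,0],"dr": [0,0,0]}
    - {"offset": [0.012,0,0],"dr": [0,0,0]}
    - {"offset": [0.019,0.001,0],"dr": [0,0,0]}
    - {"offset": [0.026,0.001,0],"dr": [0,0,0]}
    - {"offset": [0.033,0.001,0],"dr": [0,0,0]}
    - {"offset": [0.04,0.001,0],"dr": [0,0,0]}
    - {"offset": [0.047,0.001,0],"dr": [0,0,0]}
    - {"offset": [0.054,0.001,0],"dr": [0,0,0]}
    - {"offset": [0.061,0.002,0],"dr": [0,0,0]}
    - {"offset": [0.068,0.002,0],"dr": [0,0,0]}
    - {"offset": [0.075,0.002,0],"dr": [0,0,0]}
    - {"offset": [0.082,0.002,0],"dr": [0,0,0]}
    - {"offset": [0.088,0.002,0],"dr": [0,0,0]}
    - {"offset": [0.093,0.002,0],"dr": [0,0,0]}
    - {"offset": [0.097,0.002,0],"dr": [0,0,0]}
    - {"offset": [0.1,0.002,0],"dr": [0,0,0]}

```text
time_s: 9.23
position: [0.6169, -0.0376, 0.0116]
tcp_rot: [[0.073, 0.997, -0.0], [0.997, -0.073, 0.0], [0.0, -0.0, -1.0]]
force: [-0.2, -1.2, -1.4]
opening: 0.249
grasp_force: 1.0
```

```bash
python3 g.py -.09 -.09 .012 0; python3 - <<'E'
from h import *
c=cap('scene')['color']
cv2.imwrite('pics/s3.png',cv2.resize(c[180:340,220:420],None,fx=4,fy=3.75)[:,:,::-1])
E
```

```text
t 9.2333 dockpos -0.04153889141082987 -0.19918294474926818 0.011580065105675951 w [0.5767 0.0748 0.012 ] off [ 0.1092 -0.0484 -0.0004] drz -89.96 j [-13.8  46.2  90.8  -0.   43.   -9.6] f [-0.2 -1.2 -1.4]
```

View pics/s3.png

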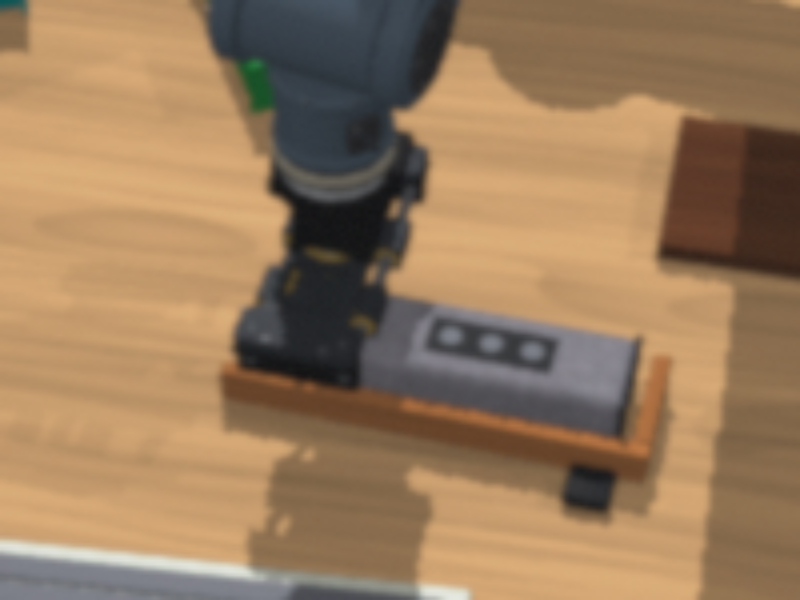

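The crop shows the speaker square inside the corner, with its contact end (635,385) a few mm from the stop (655,390). Close that gap.

Request:
servo_tool:
  targets:
    - {"offset": [0.002,0,0],"dr": [0,0,0]}
    - {"offset": [0.004,0,0],"dr": [0,0,0]}
    - {"offset": [0.006,0,0],"dr": [0,0,0]}
    - {"offset": [0.008,0,0],"dr": [0,0,0]}
    - {"offset": [0.009,0,0],"dr": [0,0,0]}
    - {"offset": [0.01,0,0],"dr": [0,0,0]}
    - {"offset": [0.011,0,0],"dr": [0,0,0]}

```text
time_s: 9.87
position: [0.6177, -0.0298, 0.0117]
tcp_rot: [[0.072, 0.997, -0.0], [0.997, -0.072, -0.004], [-0.004, -0.0, -1.0]]
force: [-2.5, -13.1, 0.5]
opening: 0.252
grasp_force: 6.8
```

Contact at 13 N, above sliding friction, so the end is on the stop. Now round to the front face.

Request:
servo_tool:
  targets:
    - {"offset": [-0.01,0,0],"dr": [0,0,0]}
    - {"offset": [-0.025,0,0],"dr": [0,0,0]}
    - {"offset": [-0.03,0,-0.02],"dr": [0,0,0]}
    - {"offset": [-0.03,0,-0.05],"dr": [0,0,0]}
    - {"offset": [-0.03,0,-0.085],"dr": [0,0,0]}
    - {"offset": [-0.03,-0.005,-0.11],"dr": [0,0,-5]}
    - {"offset": [-0.02,-0.01,-0.11],"dr": [0,0,-12]}
    - {"offset": [-0.01,-0.02,-0.11],"dr": [0,0,-19]}
    - {"offset": [0,-0.03,-0.11],"dr": [0,0,-26]}
    - {"offset": [0.01,-0.04,-0.11],"dr": [0,0,-33]}
    - {"offset": [0.02,-0.05,-0.11],"dr": [0,0,-40]}
    - {"offset": [0.03,-0.06,-0.11],"dr": [0,0,-47]}
    - {"offset": [0.045,-0.07,-0.11],"dr": [0,0,-54]}
    - {"offset": [0.06,-0.075,-0.11],"dr": [0,0,-61]}
    - {"offset": [0.075,-0.075,-0.11],"dr": [0,0,-68]}
    - {"offset": [0.085,-0.075,-0.11],"dr": [0,0,-75]}
    - {"offset": [0.095,-0.075,-0.11],"dr": [0,0,-82]}
    - {"offset": [0.1,-0.075,-0.11],"dr": [0,0,-89]}
    - {"offset": [0.1,-0.075,-0.11],"dr": [0,0,-90]}
    - {"offset": [0.1,-0.075,-0.11],"dr": [0,0,-90]}
  gripper: -1

```text
time_s: 11.53
position: [0.5504, 0.0779, 0.1216]
tcp_rot: [[-0.997, 0.076, 0.0], [0.076, 0.997, 0.0], [-0.0, 0.0, -1.0]]
force: [0.2, -1.4, -0.1]
opening: 0.996
grasp_force: 0.0
```

```bash
python3 g.py -.118 -.09 .012 0
```

```text
t 11.5333 dockpos -0.11646329050153374 -0.08890201920130458 0.12164736921993805 w [0.5487 0.0769 0.012 ] off [ 0.0016 -0.0011  0.1096] drz -0.1 j [ -3.5  33.   97.4   0.   49.7 -89.1] f [ 0.2 -1.4 -0.1]
```

Request:
servo_tool:
  targets:
    - {"offset": [0,0,0.02],"dr": [0,0,0]}
    - {"offset": [0,0,0.045],"dr": [0,0,0]}
    - {"offset": [0,0,0.07],"dr": [0,0,0]}
    - {"offset": [0,0,0.09],"dr": [0,0,0]}
    - {"offset": [0,0,0.103],"dr": [0,0,0]}
    - {"offset": [0,0,0.11],"dr": [0,0,0]}
    - {"offset": [-0.008,0,0.11],"dr": [0,0,0]}
    - {"offset": [-0.016,0,0.11],"dr": [0,0,0]}
    - {"offset": [-0.024,0,0.11],"dr": [0,0,0]}
    - {"offset": [-0.029,0,0.11],"dr": [0,0,0]}
    - {"offset": [-0.033,0,0.11],"dr": [0,0,0]}
    - {"offset": [-0.036,0,0.11],"dr": [0,0,0]}
    - {"offset": [-0.039,0,0.11],"dr": [0,0,0]}
    - {"offset": [-0.041,0,0.11],"dr": [0,0,0]}
    - {"offset": [-0.043,0,0.11],"dr": [0,0,0]}

```text
time_s: 12.78
position: [0.5904, 0.0751, 0.0115]
tcp_rot: [[-0.997, 0.073, -0.006], [0.073, 0.997, 0.0], [0.006, -0.0, -1.0]]
force: [-4.5, 0.0, 3.4]
opening: 0.999
grasp_force: 2.5
```

Request:
servo_tool:
  targets:
    - {"offset": [-0.001,0,0],"dr": [0,0,0]}
    - {"offset": [-0.002,0,0],"dr": [0,0,0]}
    - {"offset": [-0.003,0,0],"dr": [0,0,0]}
    - {"offset": [-0.003,0,0],"dr": [0,0,0]}

```text
time_s: 13.12
position: [0.5938, 0.075, 0.0114]
tcp_rot: [[-0.997, 0.074, -0.005], [0.074, 0.997, 0.0], [0.005, 0.0, -1.0]]
force: [-6.5, 0.1, 4.9]
opening: 0.997
grasp_force: 3.3
```

Request:
servo_tool:
  targets:
    - {"offset": [-0.001,0,0],"dr": [0,0,0]}
    - {"offset": [-0.002,0,0],"dr": [0,0,0]}
    - {"offset": [-0.003,0,0],"dr": [0,0,0]}
    - {"offset": [-0.003,0,0],"dr": [0,0,0]}

```text
time_s: 13.45
position: [0.5937, 0.0751, 0.0113]
tcp_rot: [[-0.997, 0.075, -0.011], [0.075, 0.997, 0.001], [0.012, 0.0, -1.0]]
force: [-10.9, -0.0, 7.2]
opening: 1.0
grasp_force: 5.6
```

Flush at the rail: 11 N with no further motion. Retreat, lift and clear the view.

Request:
servo_tool:
  targets:
    - {"offset": [0.015,0,0],"dr": [0,0,0]}
    - {"offset": [0.035,0,0],"dr": [0,0,0]}
    - {"offset": [0.05,0,-0.02],"dr": [0,0,0]}
    - {"offset": [0.05,0,-0.05],"dr": [0,0,0]}
    - {"offset": [0.05,0,-0.09],"dr": [0,0,0]}
    - {"offset": [0.05,0,-0.13],"dr": [0,0,0]}
    - {"offset": [0.05,0,-0.17],"dr": [0,0,0]}
    - {"offset": [0.05,0,-0.2],"dr": [0,0,0]}
    - {"offset": [0.07,0.03,-0.22],"dr": [0,0,0]}
    - {"offset": [0.1,0.065,-0.22],"dr": [0,0,0]}
    - {"offset": [0.13,0.1,-0.22],"dr": [0,0,0]}
    - {"offset": [0.155,0.13,-0.22],"dr": [0,0,0]}
    - {"offset": [0.18,0.16,-0.22],"dr": [0,0,0]}
    - {"offset": [0.205,0.19,-0.22],"dr": [0,0,0]}
    - {"offset": [0.23,0.22,-0.22],"dr": [0,0,0]}
    - {"offset": [0.255,0.25,-0.22],"dr": [0,0,0]}
    - {"offset": [0.28,0.28,-0.22],"dr": [0,0,0]}
    - {"offset": [0.305,0.31,-0.22],"dr": [0,0,0]}
    - {"offset": [0.33,0.34,-0.22],"dr": [0,0,0]}
    - {"offset": [0.35,0.37,-0.22],"dr": [0,0,0]}

```text
time_s: 15.12
position: [0.2763, 0.4718, 0.2321]
tcp_rot: [[-0.997, 0.073, 0.002], [0.073, 0.997, 0.003], [-0.002, 0.003, -1.0]]
force: [0.1, -0.1, 0.7]
opening: 1.001
grasp_force: 0.0
```

Request:
servo_tool:
  targets:
    - {"offset": [0.02,0.02,0],"dr": [0,0,0]}
    - {"offset": [0.04,0.05,0],"dr": [0,0,0]}
    - {"offset": [0.06,0.08,0],"dr": [0,0,0]}
    - {"offset": [0.07,0.1,0],"dr": [0,0,0]}
    - {"offset": [0.07,0.1,0],"dr": [0,0,0]}
    - {"offset": [0.07,0.1,0],"dr": [0,0,0]}

```text
time_s: 15.62
position: [0.2147, 0.5759, 0.2316]
tcp_rot: [[-0.997, 0.071, 0.002], [0.071, 0.997, 0.002], [-0.002, 0.002, -1.0]]
force: [-0.4, 0.1, -0.7]
opening: 0.997
grasp_force: 0.0
```

```bash
python3 - <<'E'
from m2 import *
c=cap('top'); O,X,Y=np.array([.6731,.1579]),np.array([.9973,-.0741]),np.array([.0741,.9973])
ctr,sx,sy,L=spk(c,(170,230,235,330)); D=np.c_[X,Y]
print(L,'end',(D.T@(ctr+.09*sy-O)).round(4),'dyaw',np.degrees(np.arctan2(-sy[0],sy[1]))+4.25)
a=c['color'][150:250,222:342]; b=cap('scene')['color'][230:330,260:400]
f=lambda i:cv2.resize(i,(400,400),interpolation=cv2.INTER_CUBIC)
cv2.imwrite('pics/fin.png',np.hstack([f(a),f(b)])[:,:,::-1])
E
```

```text
0.18364595865659553 end [-0.0233  0.0007] dyaw 0.567274887488451
```

View pics/fin.png

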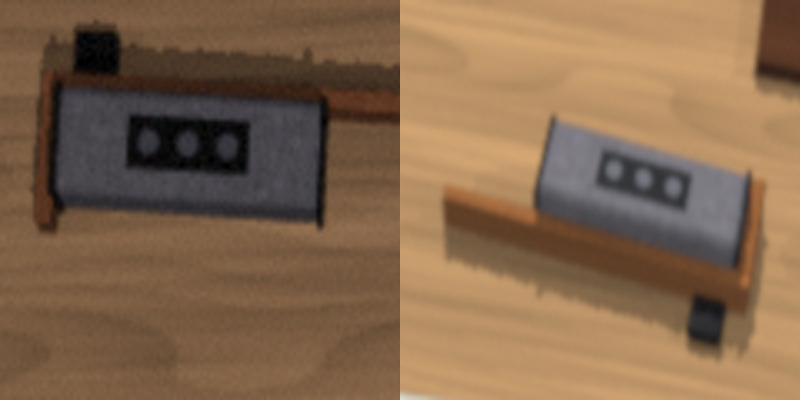

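The speaker is flush on both bars: its end at left crop (57,145) meets the stop, its back meets the rail, and yaw error is 0.6°. The measured x of -23 mm is mask bleed onto the shaded rail, since the speaker can't pass the rail. Handing in.

```bash
python3 -c "
from rig import ticket
print(ticket.hand_in())"
```

```text
the job is handed in; nothing more can be done
None
```

I pushed the speaker into the charging corner, flush along the rail and against the stop, with the hand clear; the job is handed in, but no verdict came back. My final camera x reading was off (−23 mm, which would put the speaker inside the rail), so the rail fit rests on the push stopping dead at 11 N and on the last picture.

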